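# Cover the tube heater and hold the surface probe on its mark

### The job

Lay the loose aluminium bar gently across the two saddles of the tube heater, over the tubes with its ring mark on top, and let go of it. Then take the surface probe out of its stand by its handle and hold it upright with the tip inside the ring mark on the bar, pressing gently so that the spring tip is pushed in about half its travel. Finish while still holding the probe there like that, and leave the two bottles where they stand.

Things in the scene. Friction and masses are not known exactly. Their poses are not given: they have to be found in the camera images.
- heater: dry-block tube heater, fixed: white housing 290 x 110 mm, top at 60 mm. Origin at the centre of its underside on the bench, x along its length, z up. Five white-capped short tubes stand along its middle line, cap tops 78 mm high, nothing higher between the saddles. An aluminium saddle stands at x = -105 and at x = +105 mm. The bar fits in either way round.
- heater_seat (a point): midway between the two saddles at the height of their seats, 88 mm above the bench (heater x = y = 0, same axes). Each saddle: flat seat 26 mm long in x, between two cheeks (gap 38 mm in y, 10 mm thick, tops 100 mm high) and an end stop (inner face at x = -121 or +121 mm, top 100 mm high). The laid bar's underside is at this height, its middle over this point.
- bar_center (a point): the loose aluminium bar, 230 mm long (its x), 28 mm wide (y), 16 mm thick (z up), about 0.24 kg, starting flat on the bench with its marked face up. This point is the centre of the bar, half-way up.
- bar_mark (a point): centre of the ring mark on the bar's top face: a thin dark circle of 20 mm outer diameter (16 mm inside) with a dark dot in its middle, 50 mm from the bar's middle towards its +x end, on the bar's centre line; 8 mm above bar_center.
- stand: probe stand, a grey block 60 x 60 mm, 85 mm high, fixed; origin at the centre of its underside, with an upright through-hole of 16 mm diameter in the middle in which the probe hangs by its collar.
- probe_grip (a point): the surface probe, upright in its stand, about 0.11 kg. This point: centre of its white square handle (24 x 24 mm, 60 mm high), 38 mm above the stand's top at the start; z points up along the probe, x and y square to the handle's faces. Below the handle: black collar 32 mm in diameter, 8 mm thick, then a steel stem 10 mm in diameter, 45 mm long, then the spring tip.
- probe_end (a point): lowest point of the probe's spring tip, a steel ball end 10 mm in diameter, on the probe's axis; 108 mm below probe_grip when the tip is not pressed, so the probe must rise at least 75 mm to come out of the stand.
- tip (a joint): how far the spring tip is pushed into the probe: 0 free, 0.014 m fully in. The spring gives 0.6 N at the start of travel and 0.3 N more for each millimetre (about 2.7 N half-way). The read value has the usual noise.
- reagent: bystander: white bottle with a red cap, 64 mm in diameter, 130 mm high; origin at the centre of its underside. It and the probe stand may have changed sides.
- dropper: bystander: small white dropper bottle, 34 mm in diameter, 75 mm high; origin at the centre of its underside.
Mind the look-alikes: they are no part of the job. What is meant by the part that bears bar_center is not green, and is the larger of those in its own colour. Leave any red look-alike of the part that bears probe_grip alone.

How it is judged:
By the outcome, as a careful person would: the job done as asked, in the order asked, and still so for the second after the job is handed in, while the arm keeps its last pose, push and grip.
It also fails if it takes over 54 s, if anything falls off the work surface, if the arm or the gripper's body presses on something with over 40 N, if the wrist force passes 120 N, or if a joint passes its speed limit or range.

### The arm

A 6-joint arm with a two-finger parallel gripper is mounted at the origin on the work surface. World frame = base frame: x ahead of the robot, y to its left, z up, the work surface at z = 0. Lengths are in m, angles in degrees, forces in N, time in s.
With the tool pointing down it reaches from about 0.35 to 0.875 m from the base axis. Payload 4.2 kg.
Tool frame: the origin (TCP) lies on the front face of the gripper's body, between the roots of the fingers; the fingertips stand 70 mm ahead of it and the grasp point (between the pads) lies 51 mm ahead of it; z points along the fingers, y is the line along which they close (so a half turn about z gives the same grasp; the last joint's range is limited). The gripper opens to 87 mm and grips with 3 to 60 N. Pads are 19 mm wide; open, the fingers measure 117 mm over their backs; the gripper's body (75 mm by 190 mm) begins 51 mm behind the grasp point.
Start: joints at [-48.209, 22.042, 0.453, 0, -68.411, -14.817], TCP at [0.284, -0.557, 0.292] pointing down, gripper open.
Joint ranges: [-179.83, 179.83], [-69.29, 118.12], [-61.27, 80.66], [-181.25, 117.63], [-171.15, -9.14], [-177.46, 177.46]. Speed limits (degrees/s): [159.86, 159.86, 180, 180, 180, 180].

### API

Orientations are given as a 3x3 rotation matrix whose columns are the frame's x, y, z axes.
In Python, from station import r gives the robot as it stands.
- The arm moves only by the shell command python3 -m pendant 'ROWS' [OPENING]. ROWS is JSON, a list of rows, each a list of 2 entries, a list of its own where there are three numbers: the shift along the tool's x, y, z in mm, then the turn, a rotation vector about the tool's x, y, z in rad. A call has 1 to 10 rows; each row is the pose to reach, as a shift and turn from the pose commanded when the call began, along the tool's axes at that moment; what a row does not reach only later rows make up. A row lasts 1/10 s, in which the tool goes at most 50 mm and 8.59 degrees, less where a joint would pass 70% of its speed; a pose out of reach is approached as far as the arm can. A call with a gripper value outside its range is refused whole. OPENING is the opening, from 0 (shut) to 1 (fully open), set as the call begins (- or left out, the last holds). The fingers move at their own pace and stop on an object; the grip force is fixed at half the most. Time passes only in rows, so rows that repeat a pose let the fingers close. It gives the time, the measured TCP pose, the force, the opening and the grip force at its end, in the units of the state.
- r.sense(): the state, without advancing time (a new reading comes with each control period).
- r.capture(name): name is "scene" or "top" or "wrist"; returns a dict with "frame" (480x640x3 uint8, red, green, blue), "vertical_fov" (degrees; the focal length in pixels is half the picture's height over the tangent of half this angle, whatever the lens; pixels are square), "cx", "cy" (the principal point, pixels), "distortion" ([k1, k2, p1, p2, k3] as OpenCV has them; the pictures are not rectified), "rvec" (rotation vector, rad) and "tvec" (3), from world to camera coordinates, as OpenCV has them. Camera axes: x right, y down, z forward; pixel columns grow to the right and rows downward; lengths in m; the calibration is good to about 2 mm. A picture is of the moment at which its call begins. There is no depth.
- r.finish_job(): hands the job in; it is judged then, once.
The state is a dict: "time_s": time; "joints": joint angles; "joint_velocities": joint speeds; "effort": joint torques, N m; "tcp_pos": TCP position; "ee_rot": TCP orientation; "wrist_force": force on the tool from outside, world axes, zero at the start; "moment": the same for the moment, N m; "gripper_width": opening from 0.0 (shut) to 1.0 (fully open); "gripper_force": force on a finger pad.
Only numpy, scipy, OpenCV 4.12 (cv2) and the standard library are available. Lean on these libraries where they do the work, as an engineer would, in place of code of your own. Each camera call takes 0.05 s, during which the arm holds its last target. There are 200 camera calls.

## Working session

There is one attempt and no reset: what is moved stays moved. The work goes in short steps, Python scripts to look and compute and a shell command to move; the robot and the scene stay as the last step left them, time stands still between calls to the robot, and variables do not carry over. Pictures are saved under pics/ and viewed, at most 10 in all, crops included, and the job is handed in when it is done.

```bash
ls; mkdir -p pics; cat > h.py <<'E'
import numpy as np, cv2
from station import r
def cap(n):
    c=r.capture(n); f=240/np.tan(np.radians(c["vertical_fov"])/2)
    c["K"]=np.array([[f,0,c["cx"]],[0,f,c["cy"]],[0,0,1]]); c["R"]=cv2.Rodrigues(np.array(c["rvec"],float))[0]
    c["d"]=np.array(c["distortion"],float); c["t"]=np.array(c["tvec"],float).ravel(); return c
def ray(c,uv):
    p=cv2.undistortPoints(np.array(uv,float).reshape(-1,1,2),c["K"],c["d"]).reshape(-1,2)
    d=np.c_[p,np.ones(len(p))]@c["R"]; return -c["R"].T@c["t"],d
def plane(c,uv,z):
    o,d=ray(c,uv); return o+d*((z-o[2])/d[:,2])[:,None]
def proj(c,P):
    return cv2.projectPoints(np.array(P,float).reshape(-1,1,3),np.array(c["rvec"],float),c["t"],c["K"],c["d"])[0].reshape(-1,2)
def save(c,n,crop=None,s=1):
    f=c["frame"][:,:,::-1]
    if crop: x0,y0,x1,y1=crop; f=f[y0:y1,x0:x1]
    cv2.imwrite("pics/"+n,cv2.resize(f,None,fx=s,fy=s))
E
python3 - <<'E'
from h import *
a=cap("scene");b=cap("top")
save(a,"s0.png");save(b,"t0.png")
for c in(a,b): print(-c["R"].T@c["t"],c["K"][0,0],c["R"][2])
s=r.sense();print(s)
E
```

```text
pics
[ 1.01552226 -0.44111881  1.12118763] 567.2370556839865 [-0.41482308  0.36808916 -0.8321251 ]
[0.26746185 0.01810867 1.28256855] 547.4726074260792 [ 0.21696458 -0.00683755 -0.97615553]
{'time_s': 0.1, 'joints': array([-4.82106113e+01,  2.20866731e+01,  3.86947721e-01, -2.29100332e-02,
       -6.84130343e+01, -1.48168021e+01]), 'joint_velocities': array([ 0.0223258 , -0.11908698,  0.16667752,  0.05148967,  0.03741717,
       -0.02972453]), 'effort': array([-2.78334192e-04, -3.91690671e+01,  1.87934428e+01,  4.23193395e+00,
        1.34417167e-02, -8.02164027e-05]), 'tcp_pos': array([ 0.28330554, -0.55664395,  0.29126725]), 'ee_rot': array([[-8.91290442e-01, -4.53431668e-01, -1.03424260e-03],
       [-4.53432825e-01,  8.91288804e-01,  1.71511108e-03],
       [ 1.44123173e-04,  1.99762166e-03, -9.99997994e-01]]), 'wrist_force': array([-0.76554508,  0.67716324,  0.40343695]), 'moment': array([ 0.02627678,  0.01167825, -0.02576663]), 'gripper_force': 0.0, 'gripper_width': 0.9997212040264482}
```

View pics/s0.png

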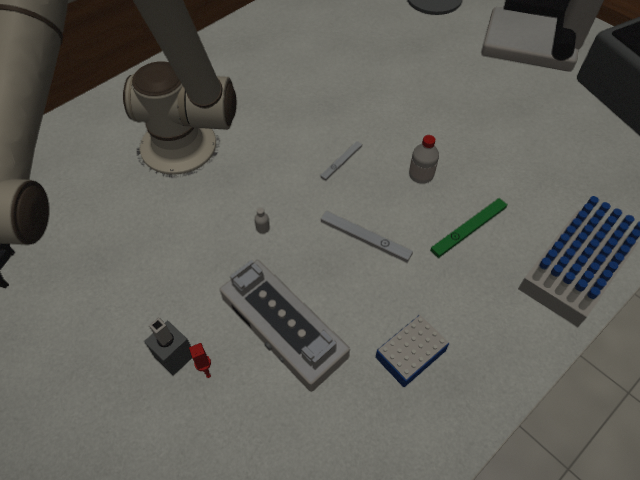

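View pics/t0.png

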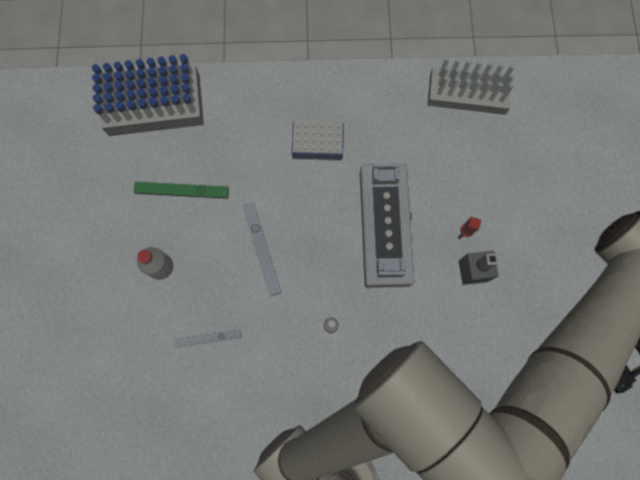

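The scene shows three bar-like things: the large grey bar at (366,236) scene / (262,250) top, a small grey bar at (341,160) / (208,338), and a green bar at (470,228) / (181,189). I choose the large grey one. Of the two probes, I choose the white-handled one in the stand at (165,335) / (488,260), not the red one at (202,358) / (470,228).

```bash
cat > m.py <<'E'
from h import *
b=cap("top");a=cap("scene")
def rect(c,box,z,f):
    x0,y0,x1,y1=box;im=cv2.GaussianBlur(c["frame"],(3,3),0).astype(int);m=np.zeros(im.shape[:2],np.uint8)
    m[y0:y1,x0:x1]=(f(im)[y0:y1,x0:x1])*255
    m=cv2.morphologyEx(m,cv2.MORPH_CLOSE,np.ones((5,5)))
    cs=max(cv2.findContours(m,0,2)[0],key=cv2.contourArea).reshape(-1,2)
    P=plane(c,cs,z)[:,:2]
    (cx,cy),(w,h),an=cv2.minAreaRect((P*1000).astype(np.float32)); 
    if w<h: w,h,an=h,w,an-90
    return np.round([cx,cy,w,h,an],1)
if __name__=="__main__":
    for n,c,p in(("t",b,[(262,250),(240,250),(290,250),(367,220),(410,190),(350,220),(490,259),(472,268)]),("s",a,[(366,236),(350,255)])):
        print(n,[tuple(c["frame"][v,u]) for u,v in p])
    blue=lambda i:i[...,2]-i[...,0]>9
    print("bar",rect(b,(235,195,290,305),.016,blue),rect(a,(312,205,420,266),.016,blue))
    hb=lambda i:i.min(2)>150
    print(plane(b,[(255,228)],.016),plane(a,[(385,243)],.016))
    print("saddles",plane(b,[(386,174),(391,267)],.094),plane(a,[(248,277),(319,347)],.094))
    print("tubes",plane(b,[(387,195),(389,245.5)],.078),plane(a,[(263,294),(301.5,333)],.078))
    print("probe",plane(b,[(492,258.5)],.153),plane(a,[(157.5,326)],.153))
    print("bottles",plane(b,[(145,257)],.13),plane(b,[(331,324)],.07))
    w=np.hstack([cv2.resize(c["frame"][y:y+120,x:x+130,::-1],None,fx=3,fy=3,interpolation=2) for c,x,y in((b,220,190),(a,300,160))]);cv2.imwrite("pics/c1.png",w)
E
python3 m.py
```

```text
t [(np.uint8(117), np.uint8(121), np.uint8(127)), (np.uint8(132), np.uint8(135), np.uint8(135)), (np.uint8(126), np.uint8(133), np.uint8(131)), (np.uint8(117), np.uint8(119), np.uint8(121)), (np.uint8(131), np.uint8(136), np.uint8(135)), (np.uint8(130), np.uint8(134), np.uint8(132)), (np.uint8(49), np.uint8(50), np.uint8(49)), (np.uint8(76), np.uint8(80), np.uint8(77))]
s [(np.uint8(101), np.uint8(102), np.uint8(102)), (np.uint8(118), np.uint8(117), np.uint8(110))]Traceback (most recent call last):
  File "m.py", line 16, in <module>
    print("bar",rect(b,(235,195,290,305),.016,blue),rect(a,(312,205,420,266),.016,blue))
                                                    ~~~~^^^^^^^^^^^^^^^^^^^^^^^^^^^^^^^
  File "m.py", line 7, in rect
    cs=max(cv2.findContours(m,0,2)[0],key=cv2.contourArea).reshape(-1,2)
       ~~~^^^^^^^^^^^^^^^^^^^^^^^^^^^^^^^^^^^^^^^^^^^^^^^^
ValueError: max() iterable argument is empty
```

```bash
sed -i 's/blue=.*/blue=lambda i:i[...,2]-i[...,0]>6/; s/rect(a,(312,205,420,266),.016,blue)/""/' m.py; python3 m.py
```

```text
t [(np.uint8(113), np.uint8(120), np.uint8(123)), (np.uint8(130), np.uint8(134), np.uint8(133)), (np.uint8(125), np.uint8(130), np.uint8(129)), (np.uint8(115), np.uint8(119), np.uint8(121)), (np.uint8(132), np.uint8(136), np.uint8(135)), (np.uint8(130), np.uint8(134), np.uint8(135)), (np.uint8(52), np.uint8(52), np.uint8(51)), (np.uint8(77), np.uint8(81), np.uint8(81))]
s [(np.uint8(102), np.uint8(103), np.uint8(103)), (np.uint8(117), np.uint8(117), np.uint8(110))]
bar [546.8 148.1 228.8  26.4  16.3] 
[[0.59497658 0.1622953  0.016     ]] [[0.5947254  0.16060968 0.016     ]]
saddles [[ 0.69416262 -0.14694301  0.094     ]
 [ 0.47768905 -0.14615392  0.094     ]] [[ 0.48629959 -0.15009561  0.094     ]
 [ 0.70009843 -0.14882277  0.094     ]]
tubes [[ 0.64887321 -0.14866457  0.078     ]
 [ 0.52980766 -0.14662386  0.078     ]] [[ 0.53080465 -0.14865512  0.078     ]
 [ 0.64997342 -0.14931576  0.078     ]]
probe [[ 0.47938297 -0.35202625  0.153     ]] [[ 0.48192411 -0.35494053  0.153     ]]
bottles [[0.50782122 0.38614973 0.13      ]] [[ 0.35847499 -0.01037458  0.07      ]]
```

View pics/c1.png

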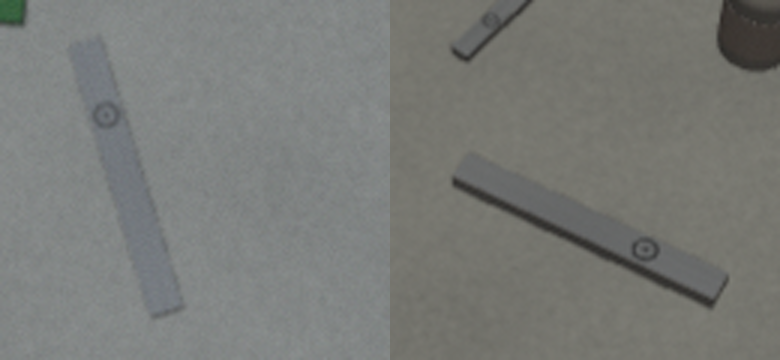

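The crop confirms it: the large grey bar with the ring mark is at crop (106,114), its mark towards +x. The smaller grey bar is at the top and the green bar at the edge.

```bash
cat > go.py <<'E'
import sys
from h import *
from scipy.spatial.transform import Rotation as Ro
def go(x,y,z,yaw):  # mm, yaw = world angle of tool y axis
    s=r.sense();R=np.array(s["ee_rot"]);p=np.array(s["tcp_pos"])*1000
    a=np.radians(yaw);yy=np.array([np.cos(a),np.sin(a),0]);zz=np.array([0,0,-1.]);T=np.c_[np.cross(yy,zz),yy,zz]
    print("t",round(s["time_s"],2),"p",p.round(1),"yaw",np.degrees(np.arctan2(R[1,1],R[0,1])).round(2),"F",np.round(s["wrist_force"],1),"g",round(s["gripper_width"],3),round(s["gripper_force"],1))
    print("shift",(R.T@(np.array([x,y,z])-p)).round(1),"turn",Ro.from_matrix(R.T@T).as_rotvec().round(3))
if __name__=="__main__": go(*map(float,sys.argv[1:]))
E
python3 go.py 547 148 200 106.3
```

```text
t 0.3 p [ 283.4 -556.9  291.9] yaw 116.97 F [ 0.   0.1 -0.4] g 1.006 0.0
shift [-554.6  508.6   92.2] turn [ 0.001 -0.     0.186]
```

```bash
python3 -m pendant '[[[-280,254,0],[0,0,0.09]],[[-280,254,0],[0,0,0.09]],[[-280,254,0],[0,0,0.09]],[[-280,254,0],[0,0,0.09]],[[-280,254,0],[0,0,0.09]],[[-280,254,0],[0,0,0.09]],[[-280,254,0],[0,0,0.09]],[[-280,254,0],[0,0,0.09]]]'; python3 go.py 547 148 200 106.3
```

```text
time_s: 1.1
tcp_pos: [0.4184, -0.2009, 0.2926]
ee_rot: [[-0.927, -0.374, 0.001], [-0.374, 0.927, 0.0], [-0.001, -0.0, -1.0]]
wrist_force: [0.2, 0.5, -0.3]
gripper_width: 1.001
gripper_force: 0.0
t 1.1 p [ 418.4 -200.9  292.6] yaw 111.96 F [ 0.2  0.5 -0.3] g 1.001 0.0
shift [-249.6  275.5   92.9] turn [-0.     0.001  0.099]
```

```bash
python3 -m pendant '[[[-250,276,93],[0,0,0.099]],[[-250,276,93],[0,0,0.099]],[[-250,276,93],[0,0,0.099]],[[-250,276,93],[0,0,0.099]],[[-250,276,93],[0,0,0.099]],[[-250,276,93],[0,0,0.099]],[[-250,276,93],[0,0,0.099]],[[-250,276,93],[0,0,0.099]],[[-250,276,93],[0,0,0.099]]]'; python3 - <<'E'
from h import *
c=cap("wrist");save(c,"w1.png")
s=r.sense();print(s["tcp_pos"]);print(-c["R"].T@c["t"],c["R"][2]);np.save("w1.npy",c["frame"])
o=np.array([547,148,16])/1000;a=np.radians(16.3);u=np.array([np.cos(a),np.sin(a),0])
print(proj(c,[o,o+u*.05,o+u*.115,o-u*.115]))
E
```

```text
time_s: 2.0
tcp_pos: [0.5482, 0.149, 0.1976]
ee_rot: [[-0.959, -0.282, -0.001], [-0.282, 0.959, -0.001], [0.001, -0.0, -1.0]]
wrist_force: [-1.6, -0.0, -0.0]
gripper_width: 0.996
gripper_force: 0.0
[0.54745401 0.14720419 0.19813665]
[0.47808255 0.12923406 0.2890113 ] [ 0.25375767  0.07438237 -0.9644036 ]
[[318.8316147  241.35403475]
 [318.82796106 301.96179956]
 [318.82376177 373.07808569]
 [318.84181684  77.82039663]]
```

View pics/w1.png

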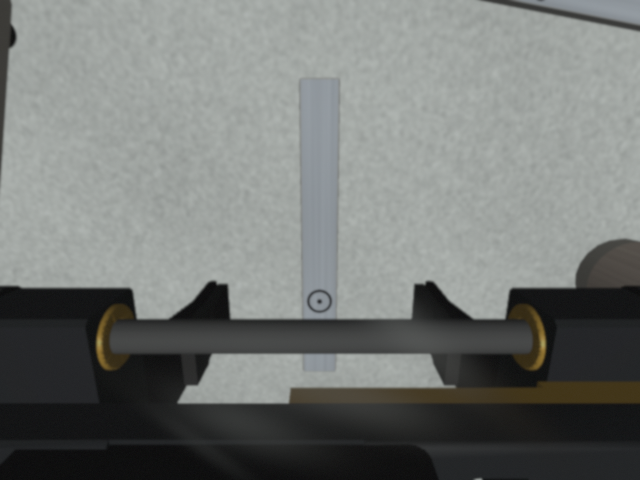

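The wrist view shows the bar upright at column 319, with the mark at (319,301). Both match the prediction to within a pixel, so I descend.

```bash
python3 -m pendant '[[[0,-1,45],[0,0,0]],[[0,-1,85],[0,0,0]],[[0,-1,110],[0,0,0]],[[0,-1,122],[0,0,0]],[[0,-1,124],[0,0,0]],[[0,-1,124],[0,0,0]]]'; python3 -m pendant '[[[0,0,0],[0,0,0]],[[0,0,0],[0,0,0]],[[0,0,0],[0,0,0]],[[0,0,0],[0,0,0]],[[0,0,0],[0,0,0]],[[0,0,0],[0,0,0]],[[0,0,0],[0,0,0]],[[0,0,0],[0,0,0]],[[0,0,0],[0,0,0]],[[0,0,0],[0,0,0]]]' 0; python3 go.py 547 148 200 106.3
```

```text
time_s: 2.65
tcp_pos: [0.5483, 0.1444, 0.0763]
ee_rot: [[-0.961, -0.278, 0.002], [-0.278, 0.961, 0.001], [-0.002, 0.0, -1.0]]
wrist_force: [-0.7, 0.3, 0.8]
gripper_width: 0.999
gripper_force: 0.0
time_s: 3.65
tcp_pos: [0.5476, 0.1448, 0.0752]
ee_rot: [[-0.961, -0.278, 0.0], [-0.278, 0.961, 0.0], [-0.0, 0.0, -1.0]]
wrist_force: [-0.5, 1.6, -0.5]
gripper_width: 0.315
gripper_force: 30.0
t 3.65 p [547.6 144.8  75.2] yaw 106.15 F [-0.5  1.6 -0.5] g 0.315 30.0
shift [  -0.3    3.3 -124.8] turn [ 0.     0.    -0.003]
```

```bash
python3 -m pendant '[[[0,0,-20],[0,0,0]],[[0,0,-60],[0,0,0]],[[0,0,-110],[0,0,0]],[[0,0,-160],[0,0,0]],[[0,0,-175],[0,0,0]],[[0,0,-175],[0,0,0]]]'
python3 - <<'E'
from h import *
for n,b in(("top",(375,188,402,260)),("scene",(252,284,312,342))):
    c=cap(n);x0,y0,x1,y1=b;g=cv2.cvtColor(c["frame"],7)[y0:y1,x0:x1]
    m=(cv2.GaussianBlur(g,(3,3),0)>105).astype(np.uint8)
    k,_,st,ce=cv2.connectedComponentsWithStats(m)
    q=[ce[i]+[x0,y0] for i in range(1,k) if 15<st[i,4]<90 and st[i,0]>0 and st[i,1]>0 and st[i,0]+st[i,2]<x1-x0 and st[i,1]+st[i,3]<y1-y0]
    P=plane(c,q,.078)*1000;print(n,np.round(q,1).tolist(),P[:,:2].round(1).tolist(),P.mean(0),np.degrees(np.polyfit(P[:,0],P[:,1],1)[0]))
E
python3 go.py 590 -148 250 90
```

```text
time_s: 4.25
tcp_pos: [0.5484, 0.1449, 0.2532]
ee_rot: [[-0.961, -0.278, 0.005], [-0.278, 0.961, 0.003], [-0.006, 0.001, -1.0]]
wrist_force: [0.9, 0.0, -2.9]
gripper_width: 0.319
gripper_force: 30.0
top [[386.4, 194.8], [386.8, 207.4], [387.7, 220.0], [388.4, 232.7], [389.1, 245.7]] [[649.3, -147.3], [619.2, -146.6], [589.3, -146.9], [559.6, -147.0], [529.3, -146.8]] [ 589.35571745 -146.9232148    78.        ] -0.11763081956959338
scene [[262.4, 293.5], [271.9, 303.0], [281.5, 312.7], [291.2, 322.5], [301.3, 332.6]] [[529.0, -148.8], [559.2, -148.9], [589.4, -149.0], [619.0, -149.0], [649.0, -149.1]] [ 589.10305911 -148.95249819   78.        ] -0.13427121251168841
t 4.35 p [546.6 144.2 248.8] yaw 106.11 F [-0.1 -1.  -1.6] g 0.314 30.0
shift [  39.4 -292.8   -1.2] turn [-0.    -0.003  0.281]
```

```bash
python3 -m pendant '[[[39,-293,0],[0,-0.002,0.281]],[[39,-293,0],[0,-0.002,0.281]],[[39,-293,0],[0,-0.002,0.281]],[[39,-293,0],[0,-0.002,0.281]],[[39,-293,0],[0,-0.002,0.281]],[[39,-293,0],[0,-0.002,0.281]],[[39,-293,0],[0,-0.002,0.281]],[[39,-293,0],[0,-0.002,0.281]],[[39,-293,0],[0,-0.002,0.281]]]'
python3 go.py 589.2 -148 185 89.9;python3 - <<'E'
from h import *
c=cap("wrist");save(c,"w2.png")
P=[(589.2+sx*x,-148+y,z) for sx in(1,-1) for x,y,z in((121,19,100),(121,-19,100),(92,19,100),(92,-19,100))]
print(proj(c,np.array(P)/1000).round(0).tolist())
E
```

```text
time_s: 5.25
tcp_pos: [0.5909, -0.1471, 0.2481]
ee_rot: [[-1.0, -0.001, -0.002], [-0.001, 1.0, 0.001], [0.002, 0.001, -1.0]]
wrist_force: [-0.4, 0.0, -2.5]
gripper_width: 0.317
gripper_force: 30.0
t 5.25 p [ 590.9 -147.1  248.1] yaw 90.06 F [-0.4  0.  -2.5] g 0.317 30.0
shift [ 1.6 -0.9 63.1] turn [ 0.001 -0.002  0.003]
[[343.0, 406.0], [293.0, 406.0], [344.0, 373.0], [293.0, 373.0], [350.0, 57.0], [286.0, 57.0], [349.0, 110.0], [287.0, 109.0]]
```

View pics/w2.png

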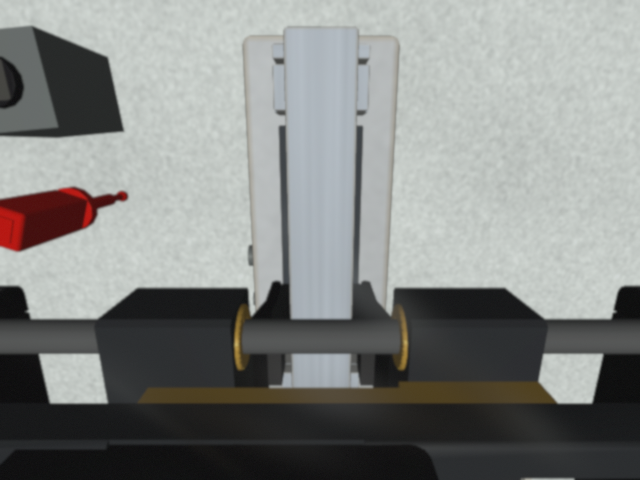

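The heater shows evenly on both sides of the bar: the cheek edges are at columns 274 and 369, the bar edges at 285 and 358. The lateral alignment is good, so I lower with a small x correction.

```bash
python3 -m pendant '[[[1.5,0,25],[0.001,-0.002,0.001]],[[1.5,0,50],[0.001,-0.002,0.001]],[[1.5,0,65],[0.001,-0.002,0.001]],[[1.5,0,73],[0.001,-0.002,0.001]],[[1.5,0,76],[0.001,-0.002,0.001]],[[1.5,0,78],[0.001,-0.002,0.001]],[[1.5,0,80],[0.001,-0.002,0.001]],[[1.5,0,80],[0.001,-0.002,0.001]]]'
python3 go.py 589.2 -148 163 89.9
```

```text
time_s: 6.1
tcp_pos: [0.5905, -0.1476, 0.1708]
ee_rot: [[-1.0, 0.0, 0.005], [0.0, 1.0, -0.001], [-0.005, -0.001, -1.0]]
wrist_force: [0.2, -0.2, -2.1]
gripper_width: 0.319
gripper_force: 30.0
t 6.1 p [ 590.5 -147.6  170.8] yaw 90.0 F [ 0.2 -0.2 -2.1] g 0.319 30.0
shift [ 1.4 -0.4  7.8] turn [-0.001  0.005  0.002]
```

```bash
python3 -m pendant '[[[1,0,2],[0,0.002,0]],[[1,0,4],[0,0.002,0]],[[1,0,5],[0,0.002,0]],[[1,0,6],[0,0.002,0]],[[1,0,6],[0,0.002,0]]]'
python3 go.py 589.2 -148 163 89.9;python3 go.py 589.2 -148 163 89.9
```

```text
time_s: 6.6
tcp_pos: [0.5892, -0.1477, 0.1641]
ee_rot: [[-1.0, 0.0, 0.002], [0.0, 1.0, -0.001], [-0.002, -0.001, -1.0]]
wrist_force: [0.1, -0.1, -1.6]
gripper_width: 0.314
gripper_force: 30.0
t 6.6 p [ 589.2 -147.7  164.1] yaw 89.98 F [ 0.1 -0.1 -1.6] g 0.314 30.0
shift [ 0.  -0.3  1.1] turn [-0.001  0.002  0.001]
t 6.6 p [ 589.2 -147.7  164.1] yaw 89.98 F [ 0.1 -0.1 -1.6] g 0.314 30.0
shift [ 0.  -0.3  1.1] turn [-0.001  0.002  0.001]
```

Force still shows most of the bar's weight; lower in small steps.

```bash
python3 -m pendant '[[[0,0,0.5],[0,0,0]],[[0,0,1],[0,0,0]],[[0,0,1],[0,0,0]],[[0,0,1],[0,0,0]]]';python3 -m pendant '[[[0,0,0.5],[0,0,0]],[[0,0,1],[0,0,0]],[[0,0,1],[0,0,0]],[[0,0,1],[0,0,0]]]'
```

```text
time_s: 7.0
tcp_pos: [0.5894, -0.1477, 0.1633]
ee_rot: [[-1.0, 0.0, 0.002], [0.0, 1.0, -0.001], [-0.002, -0.001, -1.0]]
wrist_force: [0.1, 0.1, -0.9]
gripper_width: 0.317
gripper_force: 30.0
time_s: 7.4
tcp_pos: [0.5894, -0.1477, 0.1632]
ee_rot: [[-1.0, -0.0, 0.003], [-0.0, 1.0, -0.001], [-0.003, -0.001, -1.0]]
wrist_force: [-2.7, 1.6, 5.3]
gripper_width: 0.317
gripper_force: 30.0
```

Contact is at the expected height (163.2 against 75.2 + 88). Release and rise.

```bash
python3 -m pendant '[[[0,0,0],[0,0,0]],[[0,0,0],[0,0,0]],[[0,0,0],[0,0,0]],[[0,0,0],[0,0,0]],[[0,0,-10],[0,0,0]],[[0,0,-40],[0,0,0]],[[0,0,-90],[0,0,0]],[[0,0,-135],[0,0,0]],[[0,0,-135],[0,0,0]]]' 0.8
python3 - <<'E'
from h import *
c=cap("wrist");b=cap("top");a=cap("scene")
o=np.array([589.2,-148,104])/1000
for k in(a,b,c): print(proj(k,[o,o+[.05,0,0],o+[.115,0,0],o-[.115,0,0]]).round(1).tolist())
def cr(k,x,y): return cv2.resize(k["frame"][y:y+150,x:x+130,::-1],(390,450),interpolation=2)
w=np.hstack([cr(b,320,150),cr(a,215,250)]);cv2.imwrite("pics/c2.png",w);save(c,"w3.png")
E
```

```text
time_s: 8.3
tcp_pos: [0.5919, -0.1483, 0.3063]
ee_rot: [[-1.0, -0.001, 0.018], [-0.001, 1.0, -0.003], [-0.018, -0.003, -1.0]]
wrist_force: [0.9, 0.3, 0.2]
gripper_width: 0.797
gripper_force: 0.0
[[281.1, 306.6], [297.9, 323.3], [320.8, 346.1], [244.6, 270.3]]
[[389.6, 217.0], [388.3, 195.6], [386.7, 168.3], [392.5, 267.7]]
[[321.0, 229.0], [321.0, 286.1], [320.9, 353.1], [321.2, 74.9]]
```

View pics/c2.png

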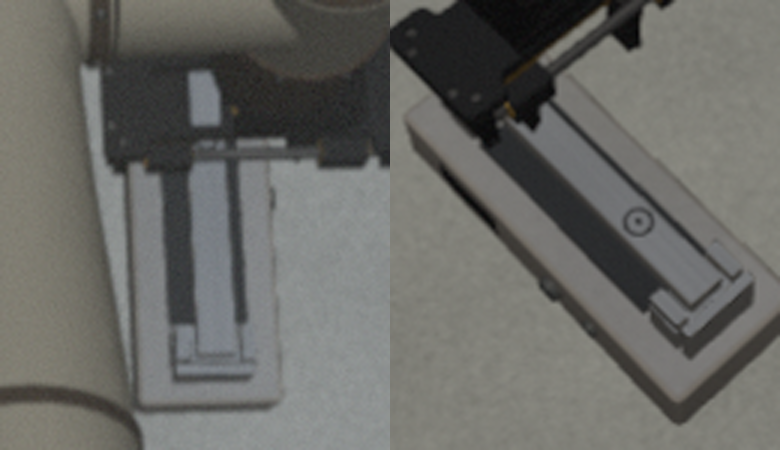

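View pics/w3.png

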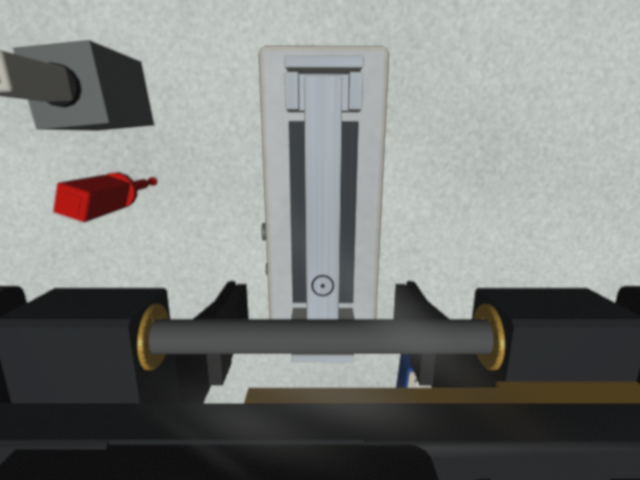

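The bar lies in both saddles. Its mark is at (322,286) in the wrist view, as predicted, so the mark is at about (639,-147.5). Next is the probe.

```bash
python3 -m pendant '[[[111,-205,0],[0,0,0]],[[111,-205,0],[0,0,0]],[[111,-205,0],[0,0,0]],[[111,-205,0],[0,0,0]],[[111,-205,0],[0,0,0]],[[111,-205,0],[0,0,0]],[[111,-205,0],[0,0,0]]]' 1
python3 go.py 480.5 -353.5 290 90;python3 - <<'E'
from h import *
c=cap("wrist");save(c,"w4.png");np.savez("w4.npz",**{k:c[k] for k in("frame","K","R","d","t")})
print(proj(c,[[.4805,-.3535,.153],[.4805,-.3535,.085]]))
E
```

```text
time_s: 9.15
tcp_pos: [0.4772, -0.3529, 0.2956]
ee_rot: [[-1.0, 0.002, -0.001], [0.002, 1.0, 0.001], [0.001, 0.001, -1.0]]
wrist_force: [0.4, 0.8, 0.4]
gripper_width: 1.002
gripper_force: 0.0
t 9.15 p [ 477.2 -352.9  295.6] yaw 89.88 F [0.4 0.8 0.4] g 1.002 0.0
shift [-3.3 -0.6  5.6] turn [ 0.001 -0.001 -0.002]
[[318.65592621 263.38019867]
 [319.02290259 238.26713907]]
```

View pics/w4.png

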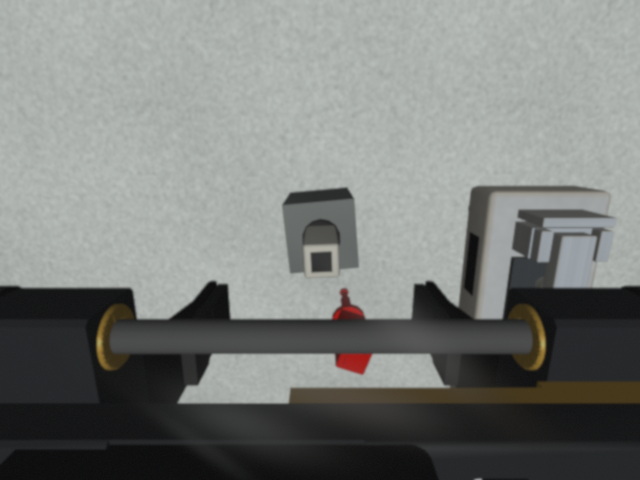

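The handle top is at (321,262), nearly square to the picture; the stand is at (320,235). The red look-alike at (352,340) lies below and clear of it.

```bash
python3 - <<'E'
from h import *
c=dict(np.load("w4.npz"));f=c["frame"];g=cv2.cvtColor(f,7)[236:284,296:348]
print(f[272,310],f[250,320],f[262,321],f[262,297],f[235,320])
for th in(150,165,180):
    m=(g>th).astype(np.uint8)*255;m=cv2.rectangle(m,(0,0),(0,0),0)
    k,l,st,ce=cv2.connectedComponentsWithStats(m);i=l[272-236,322-296] or l[275-236,322-296]
    cs=max(cv2.findContours((l==i).astype(np.uint8),0,1)[0],key=len).reshape(-1,2)+[296,236]
    P=plane(c,cs,.153)[:,:2]*1000;print(th,i,st[i],cv2.minAreaRect(P.astype(np.float32)))
E
```

```text
[163 162 153] [167 166 157] [54 54 54] [ 98 102 100] [81 81 77]
150 1 [  0   9  52  39 977] ((481.127197265625, -351.5990905761719), (34.39476013183594, 26.562604904174805), 89.859130859375)
165 0 [   0    0   52   48 1917] ((478.09136962890625, -351.61871337890625), (34.09385681152344, 32.6360969543457), 89.86406707763672)
180 0 [   0    0   52   48 2496] ((478.0904541015625, -351.59185791015625), (34.39475631713867, 32.63654327392578), 89.86001586914062)
```

```bash
python3 - <<'E'
from h import *
c=dict(np.load("w4.npz"));g=cv2.resize(cv2.cvtColor(c["frame"],7)[240:284,298:346],None,fx=4,fy=4,interpolation=2)
for th in(95,110):
    k,l,st,ce=cv2.connectedComponentsWithStats((g<th).astype(np.uint8));i=l[22*4,23*4]
    cs=max(cv2.findContours((l==i).astype(np.uint8),0,1)[0],key=len).reshape(-1,2)/4+[298-.4,240-.4]
    P=plane(c,cs,.153)[:,:2]*1000;print(st[i]/4,cv2.minAreaRect(P.astype(np.float32)))
E
python3 go.py 481 -352 290 90
```

```text
[  13.25   12.25   20.25   19.5  1473.  ] ((479.2630310058594, -351.9718322753906), (13.15857982635498, 13.026866912841797), 2.0219576358795166)
[  13.     12.     20.75   20.25 1577.75] ((479.2730407714844, -351.9755554199219), (13.69969654083252, 13.498917579650879), 2.0668797492980957)
t 9.2 p [ 477.8 -352.3  295.9] yaw 89.97 F [-0.   0.4 -0. ] g 0.997 0.0
shift [-3.2  0.3  5.9] turn [ 0.    -0.    -0.001]
```

```bash
python3 go.py 480 -352.3 175 92; python3 -m pendant '[[[-2,0,30],[0,0,-0.035]],[[-2,0,70],[0,0,-0.035]],[[-2,0,100],[0,0,-0.035]],[[-2,0,115],[0,0,-0.035]],[[-2,0,121],[0,0,-0.035]],[[-2,0,121],[0,0,-0.035]]]';python3 go.py 480 -352.3 175 92
```

```text
t 9.2 p [ 477.8 -352.3  295.9] yaw 89.97 F [-0.   0.4 -0. ] g 0.997 0.0
shift [-2.200e+00 -1.000e-01  1.209e+02] turn [ 0.    -0.    -0.035]
time_s: 9.8
tcp_pos: [0.4807, -0.3517, 0.1753]
ee_rot: [[-0.999, -0.037, 0.0], [-0.037, 0.999, -0.0], [-0.0, -0.0, -1.0]]
wrist_force: [-0.9, -0.5, 0.5]
gripper_width: 1.004
gripper_force: 0.0
t 9.8 p [ 480.7 -351.7  175.3] yaw 92.09 F [-0.9 -0.5  0.5] g 1.004 0.0
shift [ 0.7 -0.6  0.3] turn [-0.     0.     0.002]
```

```bash
python3 -m pendant '[[[0,0,0],[0,0,0]],[[0,0,0],[0,0,0]],[[0,0,0],[0,0,0]],[[0,0,0],[0,0,0]],[[0,0,0],[0,0,0]],[[0,0,0],[0,0,0]],[[0,0,0],[0,0,0]],[[0,0,0],[0,0,0]],[[0,0,0],[0,0,0]],[[0,0,0],[0,0,0]]]' 0; python3 -m pendant '[[[0,0,-10],[0,0,0]],[[0,0,-30],[0,0,0]],[[0,0,-60],[0,0,0]],[[0,0,-90],[0,0,0]],[[0,0,-120],[0,0,0]],[[0,0,-135],[0,0,0]],[[0,0,-135],[0,0,0]],[[0,0,-135],[0,0,0]]]'; python3 go.py 639 -147.5 310 90;python3 - <<'E'
from h import *
c=cap("scene");b=cap("top");print(r.sense().keys())
print(proj(c,[[.4807,-.352,.259-.108]]))
x=[cv2.resize(k["frame"][y:y+150,u:u+130,::-1],(390,450),interpolation=2) for k,u,y in((c,100,210),(b,430,180))];cv2.imwrite("pics/c3.png",np.hstack(x))
E
```

```text
time_s: 10.8
tcp_pos: [0.4802, -0.3527, 0.1761]
ee_rot: [[-0.999, -0.035, 0.002], [-0.035, 0.999, -0.001], [-0.002, -0.001, -1.0]]
wrist_force: [-0.1, -0.7, -0.4]
gripper_width: 0.27
gripper_force: 30.0
time_s: 11.6
tcp_pos: [0.4796, -0.3522, 0.3108]
ee_rot: [[-0.999, -0.035, 0.002], [-0.035, 0.999, 0.0], [-0.002, 0.0, -1.0]]
wrist_force: [0.7, -0.0, -1.8]
gripper_width: 0.276
gripper_force: 30.0
t 11.6 p [ 479.6 -352.2  310.8] yaw 91.98 F [ 0.7 -0.  -1.8] g 0.276 30.0
shift [-166.4  199.1    1.1] turn [0.    0.002 0.035]
dict_keys(['time_s', 'joints', 'joint_velocities', 'effort', 'tcp_pos', 'ee_rot', 'wrist_force', 'moment', 'gripper_force', 'gripper_width'])
[[158.70960411 325.01335658]]
```

View pics/c3.png

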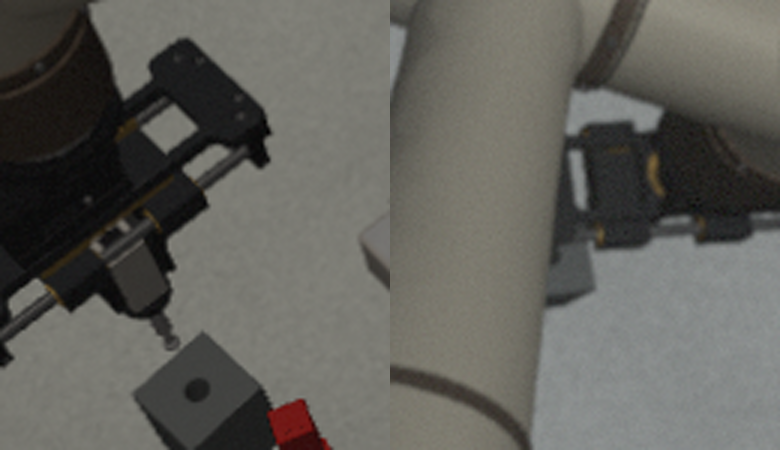

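The probe is out: its tip is at crop (172,343), i.e. scene (157.3,324.3), with the stand hole empty at crop (197,390). I move it over the mark.

```bash
python3 -m pendant '[[[-25,30,0],[0,0,0.005]],[[-60,72,0],[0,0.001,0.015]],[[-95,114,0],[0,0.001,0.025]],[[-125,150,0],[0,0.001,0.035]],[[-150,180,0],[0,0.001,0.035]],[[-163,195,0],[0,0.001,0.035]],[[-166,199,0],[0,0.001,0.035]],[[-166,199,15],[0,0.001,0.035]],[[-166,199,25],[0,0.001,0.035]],[[-166,199,25],[0,0.001,0.035]]]'; python3 go.py 639 -147.5 280 90;python3 - <<'E'
from h import *
c=cap("scene");w=cap("wrist")
s=r.sense();p=np.array(s["tcp_pos"]);R=np.array(s["ee_rot"])
for k in(c,w): print(proj(k,[p+R@[0,0,.1607],[.639,-.1475,.104],[.649,-.1475,.104],[.639,-.1375,.104]]).round(1).tolist())
u,v=proj(c,[[.639,-.1475,.104]])[0].astype(int)
x=[cv2.resize(c["frame"][v-75:v+45,u-50:u+50,::-1],(400,480),interpolation=2),cv2.resize(w["frame"][200:440,220:420,::-1],(400,480),interpolation=2)];print(u-50,v-75)
cv2.imwrite("pics/c4.png",np.hstack(x))
E
```

```text
time_s: 12.7
tcp_pos: [0.6374, -0.1487, 0.2837]
ee_rot: [[-1.0, 0.002, -0.005], [0.002, 1.0, -0.0], [0.005, -0.0, -1.0]]
wrist_force: [-1.1, -0.8, -1.6]
gripper_width: 0.274
gripper_force: 30.0
t 12.7 p [ 637.4 -148.7  283.7] yaw 89.9 F [-1.1 -0.8 -1.6] g 0.274 30.0
shift [-1.6  1.2  3.7] turn [-0.    -0.005 -0.002]
[[296.9, 318.7], [298.0, 323.1], [301.5, 326.5], [301.8, 319.9]]
[[319.7, 252.4], [321.8, 245.1], [321.8, 257.6], [334.9, 245.1]]
248 248
```

View pics/c4.png

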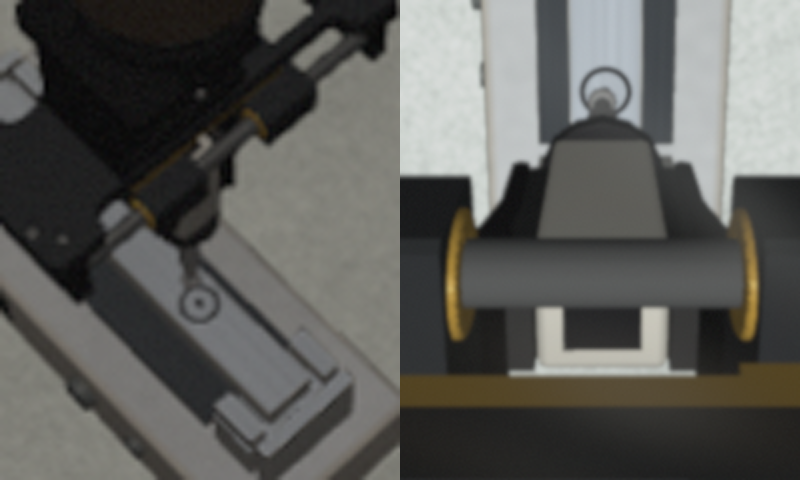

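The ring is at (323,246) in the wrist view and the tip at about (320.5,250). I correct by about 2 mm in each axis and lower.

```bash
python3 -m pendant '[[[-1,1,0],[0,-0.004,0]],[[-2,2,3],[0,-0.004,0]],[[-2,2,8],[0,-0.004,0]],[[-2,2,12],[0,-0.004,0]],[[-2,2,14],[0,-0.004,0]],[[-2,2,14],[0,-0.004,0]],[[-2,2,14],[0,-0.004,0]]]'; python3 go.py 639.2 -146.8 258 90;python3 - <<'E'
from h import *
c=cap("scene");w=cap("wrist")
s=r.sense();p=np.array(s["tcp_pos"]);R=np.array(s["ee_rot"])
for k in(c,w): print(proj(k,[p+R@[0,0,.1607],[.6392,-.1468,.104]]).round(1).tolist())
x=[cv2.resize(c["frame"][298:338,278:318,::-1],(400,400),interpolation=2),cv2.resize(w["frame"][215:275,290:350,::-1],(400,400),interpolation=2)]
cv2.imwrite("pics/c5.png",np.hstack(x))
E
```

```text
time_s: 13.5
tcp_pos: [0.6411, -0.146, 0.2723]
ee_rot: [[-1.0, 0.0, 0.005], [0.0, 1.0, -0.001], [-0.005, -0.001, -1.0]]
wrist_force: [-0.0, -0.1, -1.3]
gripper_width: 0.278
gripper_force: 30.0
t 13.5 p [ 641.1 -146.   272.3] yaw 90.0 F [-0.  -0.1 -1.3] g 0.278 30.0
shift [ 2.  -0.8 14.3] turn [-0.001  0.005 -0.   ]
[[299.5, 321.9], [298.3, 322.9]]
[[319.7, 251.0], [318.8, 244.2]]
```

View pics/c5.png

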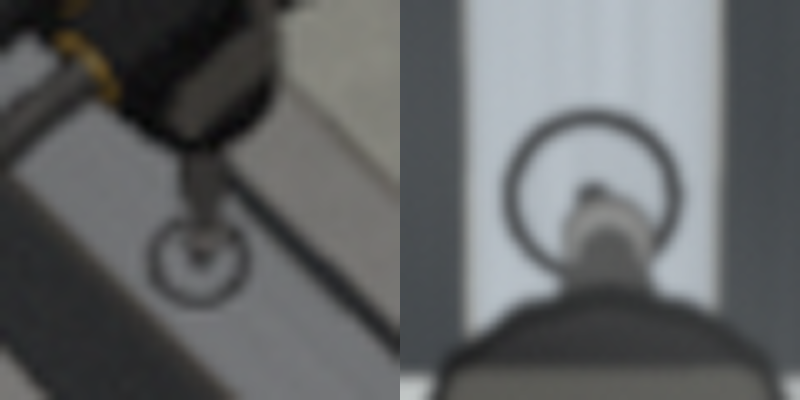

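The dot is at wrist (319,244) and the ball tip at (321,249.5), 8 mm above it. That is centred to about 1.5 mm, so I trim y by -1 and press down in small steps.

```bash
python3 -m pendant '[[[0,-1,1],[0,0.002,0]],[[0,-1,3],[0,0.002,0]],[[0,-1,4],[0,0.002,0]],[[0,-1,4],[0,0.002,0]],[[0,-1,4],[0,0.002,0]],[[0,-1,4],[0,0.002,0]]]'; python3 -m pendant '[[[0,0,1],[0,0,0]],[[0,0,3],[0,0,0]],[[0,0,5],[0,0,0]],[[0,0,6],[0,0,0]],[[0,0,7],[0,0,0]],[[0,0,7],[0,0,0]],[[0,0,7],[0,0,0]],[[0,0,7],[0,0,0]]]';python3 -m pendant '[[[0,0,0],[0,0,0]],[[0,0,0],[0,0,0]]]';
```

```text
time_s: 14.2
tcp_pos: [0.6411, -0.147, 0.2684]
ee_rot: [[-1.0, 0.0, 0.003], [0.0, 1.0, -0.001], [-0.003, -0.001, -1.0]]
wrist_force: [0.0, -0.3, -0.8]
gripper_width: 0.273
gripper_force: 30.0
time_s: 15.0
tcp_pos: [0.6411, -0.1469, 0.2616]
ee_rot: [[-1.0, 0.0, 0.003], [0.0, 1.0, -0.001], [-0.003, -0.001, -1.0]]
wrist_force: [-0.4, -0.2, 0.6]
gripper_width: 0.272
gripper_force: 30.0
time_s: 15.2
tcp_pos: [0.6411, -0.147, 0.2615]
ee_rot: [[-1.0, 0.0, 0.003], [0.0, 1.0, -0.001], [-0.003, -0.001, -1.0]]
wrist_force: [0.3, 0.6, 0.6]
gripper_width: 0.277
gripper_force: 30.0
```

```bash
python3 -m pendant '[[[0,0,1.5],[0,0,0]],[[0,0,3],[0,0,0]],[[0,0,3.5],[0,0,0]],[[0,0,3.5],[0,0,0]],[[0,0,3.5],[0,0,0]]]';python3 - <<'E'
from h import *
F=[]
for i in range(12):
    w=cap("wrist");F.append(r.sense()["wrist_force"][2])
print(np.mean(F),np.std(F));c=cap("scene");print(r.sense()["tcp_pos"])
x=[cv2.resize(c["frame"][298:338,278:318,::-1],(400,400),interpolation=2),cv2.resize(w["frame"][215:275,290:350,::-1],(400,400),interpolation=2)]
cv2.imwrite("pics/c6.png",np.hstack(x))
E
```

```text
time_s: 15.7
tcp_pos: [0.6412, -0.147, 0.258]
ee_rot: [[-1.0, 0.0, 0.003], [0.0, 1.0, -0.001], [-0.003, -0.001, -1.0]]
wrist_force: [-0.5, 0.3, 2.7]
gripper_width: 0.273
gripper_force: 30.0
1.476484169359783 0.41216989025220124
[ 0.64114252 -0.14694852  0.25787973]
```

View pics/c6.png

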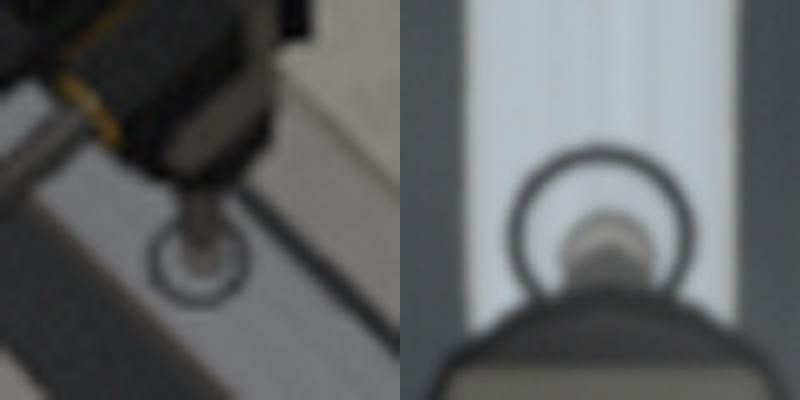

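```bash
python3 -c "
from station import r
print(r.finish_job())"
```

```text
the job is handed in; nothing more can be done
None
```

I handed the job in at about 16 s: the bar lies in both saddles with its mark up, and the probe is held upright in the ring, its tip pushed in about 6.6 mm by my force estimate (about 2.6 N); the bottles were never approached, but I viewed 12 pictures, two over the limit of 10.

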